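# Update the flip tags on the lab's jar stock board

## Robot

A 6-joint arm with a two-finger parallel gripper is mounted at the origin on the work surface. World frame = base frame: x ahead of the robot, y to its left, z up, the work surface at z = 0. Lengths are in m, angles in rad, forces in N, time in s.
With the tool pointing down it reaches from about 0.35 to 0.775 m from the base axis. Payload 5.5 kg.
Tool frame: the origin (TCP) lies midway between the tips of the shut fingers; the grasp point (between the pads) lies 19 mm behind it (env.tcp_to_grasp is the distance from the TCP to the grasp point, in m); z points along the fingers, y is the direction in which the jaws open and shut (so a half turn about z gives the same grasp; the last joint's range is limited). The gripper opens to 85 mm and grips with 20 to 120 N. Pads are 22 mm wide; open, the fingers measure 114 mm over their backs; the gripper's body (76 mm by 85 mm) begins 54 mm behind the grasp point. The pads swing forward as they close: fully open they stand 13 mm farther back than shut.
Start: joints at [-1.399, 0.313, 0.046, 1.304, 0, 1.431], TCP at [0.176, -0.547, 0.231] pointing down, gripper open.
Joint ranges: [-2.76, 2.76], [-0.86, 1.69], [-1.03, 1.26], [-2.2, 2.34], [-1.47, 1.5], [-3.14, 3.14]. Speed limits (rad/s): [2.57, 2.57, 3.14, 3.14, 3.14, 3.14].

## Interface

Orientations are given as a unit quaternion [w, x, y, z].
In Python, from workcell import get_state, viewer, hand_in, finder, env gives the robot as it stands.
- The arm moves only by the tool arm_command, never from a script. Its argument "motion" is a list of rows, each an object of numbers: "x", "y", "z": the shift along the tool's x, y, z in mm; "rx", "ry", "rz": the turn, a rotation vector about the tool's x, y, z in degrees; "hand": the closure, from -1 (fully open) to 1 (shut). A call has 1 to 10 rows; each row is the pose to reach, as a shift and turn from the pose commanded when the call began, along the tool's axes at that moment; what a row does not reach only later rows make up. A row lasts 1/8 s, in which the tool goes at most 62.5 mm and 10.7 degrees, less where a joint would pass 70% of its speed; a pose out of reach is approached as far as the arm can. A call with a gripper value outside its range is refused whole. The fingers move at their own pace and stop on an object; "force" is the grip in N (left out, the last holds). Time passes only in rows, so rows that repeat a pose let the fingers close. It gives the time, the measured TCP pose, the force and the opening at its end, in the units of the state.
- get_state(): the state, without advancing time (a new reading comes with each control period).
- viewer.read_camera(name): name is "scene" or "side" or "wrist"; returns a dict with "image" (420x560x3 uint8, red, green, blue), "z_map" (420x560 float32, m along the optical axis (not along the pixel's ray), 0 where there is no reading), "intrinsics" (3x3 intrinsics, pixels), "rvec" (rotation vector, rad) and "tvec" (3), from world to camera coordinates, as OpenCV has them. Camera axes: x right, y down, z forward; pixel columns grow to the right and rows downward; lengths in m; the calibration is good to about 2 mm. A picture is of the moment at which its call begins.
- hand_in(): hands the job in, once; it reports no verdict.
Trained networks look in a picture, given as the dict that the camera call returned (one of the last four; its "shot" number tells which), for a name from the list of things; names that differ only in an ending like _2 or _b are one class to them, and where a whole thing is asked for, a point or a joint stands for the part that bears it (a point fixed in the world has none). Each returns a list of dicts, best first, with "score" (0 to 1); they miss things now and then, are a little off and sometimes report something else, mostly with a low value. They report only what shows in the picture. A call takes as long as a camera call.
- finder.find_in(picture, query): "at" ([column, row] in pixels, amid what is visible of it).
- finder.masks_of(picture, query): "region" (420x560 bool, what is visible of it) and "at" ([column, row] in pixels, amid what is visible of it).
The state is a dict: "clock": time; "joint_pos": joint angles; "qvel": joint speeds; "tau": joint torques, N m; "tcp_pos": TCP position; "orientation": TCP orientation; "wrist_force": force on the tool from outside, world axes, zero at the start; "ft_torque": the same for the moment, N m; "finger_gap": finger opening in m.
Only numpy, scipy, OpenCV 4.12 (cv2) and the standard library are available. Lean on these libraries where they do the work, as an engineer would, in place of code of your own. Each camera call takes 0.05 s, during which the arm holds its last target.

## Task

Each bin of sample jars on the stock board has a hinged tag straight in front of it: set the tags so that the bins that are full (all six jars) show the green face up, and the bins that are not full show the red face up. Push each wrong tag over gently with a fingertip until it lies against its other stop; do not grip or force the tags, and leave the bins, jars and other things standing where they are.

Things in the scene. Friction and masses are not known exactly. Their poses are not given: they have to be found in the camera images.
- board: grey stock board, fixed, 310 (x) x 700 (y) mm, top 18 mm above the bench. Its x points away from the robot, from the tags to the bins (within 0.2 rad of the robot's x), its y to the left along the row. Origin: at bench height under the line of hinges, middle of the row. Tags 1 to 4 stand left to right, 135 mm apart; a bay with a bin lies straight behind each.
- tag1 (a joint): hinge angle of tag 1 (leftmost), rad; the axis runs along the board's x. 0 = upright; +0.75 = leaning to the right (towards the board's -y) against its stop, GREEN face up; -0.75 = leaning to the left (+y) against its stop, RED face up. Swings freely on its hinge (60 g, under 1 N at the edge) and falls by itself to the nearer stop once past upright.
- tag1_edge (a point): middle of tag 1's free edge: axis of its white bead (10 mm diameter, 50 mm long along the board's x), 50 mm from the hinge axis. Plate 50 mm wide, 4 mm thick, one face green, one red. At rest the bead is 34 mm beside the hinge, 79 mm above the bench, with open space beside and under it: a fingertip let down beside it can push it up and over in an arc. Facing beads of neighbours: 57 mm clear.
- tag1_hinge (a point): fixed point on tag 1's hinge axis, middle of its length, 42 mm above the bench; axes as the board's. Its bin stands straight behind it, centre about 135 mm along the board's x (next bins: 190 mm off). A black stop rail on each side of the hinge reaches 17 mm out and 46 mm above the bench; bearing lugs 6 mm thick stand 31 mm before and behind it, 48 mm high.
- tag2 (a joint): hinge angle of tag 2 (second from the left), rad; the axis runs along the board's x. 0 = upright; +0.75 = leaning to the right (towards the board's -y) against its stop, GREEN face up; -0.75 = leaning to the left (+y) against its stop, RED face up. Swings freely on its hinge (60 g, under 1 N at the edge) and falls by itself to the nearer stop once past upright.
- tag2_edge (a point): middle of tag 2's free edge: axis of its white bead (10 mm diameter, 50 mm long along the board's x), 50 mm from the hinge axis. Plate 50 mm wide, 4 mm thick, one face green, one red. At rest the bead is 34 mm beside the hinge, 79 mm above the bench, with open space beside and under it: a fingertip let down beside it can push it up and over in an arc. Facing beads of neighbours: 57 mm clear.
- tag2_hinge (a point): fixed point on tag 2's hinge axis, middle of its length, 42 mm above the bench; axes as the board's. Its bin stands straight behind it, centre about 135 mm along the board's x (next bins: 190 mm off). A black stop rail on each side of the hinge reaches 17 mm out and 46 mm above the bench; bearing lugs 6 mm thick stand 31 mm before and behind it, 48 mm high.
- tag3 (a joint): hinge angle of tag 3 (third from the left), rad; the axis runs along the board's x. 0 = upright; +0.75 = leaning to the right (towards the board's -y) against its stop, GREEN face up; -0.75 = leaning to the left (+y) against its stop, RED face up. Swings freely on its hinge (60 g, under 1 N at the edge) and falls by itself to the nearer stop once past upright.
- tag3_edge (a point): middle of tag 3's free edge: axis of its white bead (10 mm diameter, 50 mm long along the board's x), 50 mm from the hinge axis. Plate 50 mm wide, 4 mm thick, one face green, one red. At rest the bead is 34 mm beside the hinge, 79 mm above the bench, with open space beside and under it: a fingertip let down beside it can push it up and over in an arc. Facing beads of neighbours: 57 mm clear.
- tag3_hinge (a point): fixed point on tag 3's hinge axis, middle of its length, 42 mm above the bench; axes as the board's. Its bin stands straight behind it, centre about 135 mm along the board's x (next bins: 190 mm off). A black stop rail on each side of the hinge reaches 17 mm out and 46 mm above the bench; bearing lugs 6 mm thick stand 31 mm before and behind it, 48 mm high.
- tag4 (a joint): hinge angle of tag 4 (rightmost), rad; the axis runs along the board's x. 0 = upright; +0.75 = leaning to the right (towards the board's -y) against its stop, GREEN face up; -0.75 = leaning to the left (+y) against its stop, RED face up. Swings freely on its hinge (60 g, under 1 N at the edge) and falls by itself to the nearer stop once past upright.
- tag4_edge (a point): middle of tag 4's free edge: axis of its white bead (10 mm diameter, 50 mm long along the board's x), 50 mm from the hinge axis. Plate 50 mm wide, 4 mm thick, one face green, one red. At rest the bead is 34 mm beside the hinge, 79 mm above the bench, with open space beside and under it: a fingertip let down beside it can push it up and over in an arc. Facing beads of neighbours: 57 mm clear.
- tag4_hinge (a point): fixed point on tag 4's hinge axis, middle of its length, 42 mm above the bench; axes as the board's. Its bin stands straight behind it, centre about 135 mm along the board's x (next bins: 190 mm off). A black stop rail on each side of the hinge reaches 17 mm out and 46 mm above the bench; bearing lugs 6 mm thick stand 31 mm before and behind it, 48 mm high.
- bin_a: blue open bin, 85 (its x) x 112 (its y) x 42 mm high, for six amber jars (29 mm diameter, white caps whose tops stand 65 mm above the bin's underside) in 2 rows of 3. FULL: all six jars. Origin: centre of its underside. It stands loose in one of the board's four bays; which one varies.
- bin_b: blue open bin, 85 (its x) x 112 (its y) x 42 mm high, for six amber jars (29 mm diameter, white caps whose tops stand 65 mm above the bin's underside) in 2 rows of 3. FULL: all six jars. Origin: centre of its underside. It stands loose in one of the board's four bays; which one varies.
- bin_c: blue open bin, 85 (its x) x 112 (its y) x 42 mm high, for six amber jars (29 mm diameter, white caps whose tops stand 65 mm above the bin's underside) in 2 rows of 3. NOT full: three jars. Origin: centre of its underside. It stands loose in one of the board's four bays; which one varies.
- bin_d: blue open bin, 85 (its x) x 112 (its y) x 42 mm high, for six amber jars (29 mm diameter, white caps whose tops stand 65 mm above the bin's underside) in 2 rows of 3. NOT full: one jar. Origin: centre of its underside. It stands loose in one of the board's four bays; which one varies.
- marker: bystander: black marker pen with a blue cap, 13 x 130 x 13 mm, lying along the row on the board's near strip. Origin: middle of its underside.
- steel_cup: bystander: steel cup, 52 mm across, 50 mm high, on the left end of the board. Origin: centre of its underside.
- sample_jar: bystander: amber jar with a red cap, 44 mm across, 60 mm high, on the right end of the board. Origin: centre of its underside.
- media_bottle: bystander: clear bottle with a blue cap, 86 mm across, 170 mm high, on the bench right of the board. Origin: centre of its underside.
- tip_box: bystander: pipette-tip box with an orange lid, 87 x 122 x 62 mm, on the bench left of the board. Origin: centre of its underside.

How it is judged:
At the end, for the whole second after the job is handed in: Every tag is at rest against the right stop: joint above +0.6 rad (green up) in front of the two full bins, below -0.6 rad (red up) in front of the two others; no bin or bystander was shifted more than 20 mm or tipped, and no tag was pressed with more than 15 N (((horizontal distance between any of bin_a, bin_b and tag1_hinge below 0.16 m and value of joint tag1 above 0.6 rad) or (horizontal distance between any of bin_c, bin_d and tag1_hinge below 0.16 m and value of joint tag1 below -0.6 rad)) and velocity of joint tag1 between -0.1 and 0.1 rad/s and ((horizontal distance between any of bin_a, bin_b and tag2_hinge below 0.16 m and value of joint tag2 above 0.6 rad) or (horizontal distance between any of bin_c, bin_d and tag2_hinge below 0.16 m and value of joint tag2 below -0.6 rad)) and velocity of joint tag2 between -0.1 and 0.1 rad/s and ((horizontal distance between any of bin_a, bin_b and tag3_hinge below 0.16 m and value of joint tag3 above 0.6 rad) or (horizontal distance between any of bin_c, bin_d and tag3_hinge below 0.16 m and value of joint tag3 below -0.6 rad)) and velocity of joint tag3 between -0.1 and 0.1 rad/s and ((horizontal distance between any of bin_a, bin_b and tag4_hinge below 0.16 m and value of joint tag4 above 0.6 rad) or (horizontal distance between any of bin_c, bin_d and tag4_hinge below 0.16 m and value of joint tag4 below -0.6 rad)) and velocity of joint tag4 between -0.1 and 0.1 rad/s); the robot touches nothing.
It fails at once if a bin is shifted more than 20 mm, lifted or tipped (distance of any of bin_a, bin_b, bin_c, bin_d from where it was at the start of the episode above 0.02 m or angle between any of bin_a, bin_b, bin_c, bin_d's own z axis and vertical above 0.25 rad).
It fails at once if the marker, cup, jar, bottle or tip box is shifted more than 20 mm, lifted or tipped (distance of any of marker, steel_cup, sample_jar, media_bottle, tip_box from where it was at the start of the episode above 0.02 m or angle between any of marker, steel_cup, sample_jar, media_bottle, tip_box's own z axis and vertical above 0.25 rad).
It fails at once if a tag is gripped or forced: the fingers press it with more than 15 N (contact force between the fingers and tag1 above 15 N or contact force between the fingers and tag2 above 15 N or contact force between the fingers and tag3 above 15 N or contact force between the fingers and tag4 above 15 N).
It also fails if it takes over 51 s, if anything falls off the work surface, if the arm or the gripper's body presses on something with over 40 N, if the wrist force passes 120 N, or if a joint passes its speed limit or range.

## Working session

There is one attempt and no reset: what is moved stays moved. The work goes in short steps, Python scripts to look and compute and a tool call to move; the robot and the scene stay as the last step left them, time stands still between calls to the robot, and variables do not carry over. Pictures are saved under pics/ and viewed, and the job is handed in when it is done.

Besides the shell and the picture viewer there is one more tool, called by a JSON object that holds its "api" and its "payload", one argument or row to a line. arm_command: Moves the arm, as the interface text tells. Its arguments: {"type":"object","properties":{"motion":{"type":"array","items":{"type":"object","properties":{"x":{"type":"number"},"y":{"type":"number"},"z":{"type":"number"},"rx":{"type":"number"},"ry":{"type":"number"},"rz":{"type":"number"},"hand":{"type":"number"}}}},"force":{"type":"number"}},"required":["motion"]}

```bash
ls; mkdir -p pics
cat > h.py <<'E'
import numpy as np, cv2
from workcell import get_state, viewer, hand_in, finder, env
def shot(cam,name):
    p=viewer.read_camera(cam); cv2.imwrite(f'pics/{name}.png',cv2.cvtColor(p['image'],cv2.COLOR_RGB2BGR)); return p
def world(p,u,v,z=None):
    K=np.array(p['intrinsics']); R=cv2.Rodrigues(np.array(p['rvec'],float))[0]; t=np.array(p['tvec'],float).ravel()
    u=np.atleast_1d(u).astype(float); v=np.atleast_1d(v).astype(float)
    ray=np.linalg.inv(K)@np.vstack([u,v,np.ones_like(u)])
    if z is None:
        d=p['z_map'][v.round().astype(int),u.round().astype(int)]
        return (R.T@(ray*d-t[:,None])).T
    c=-R.T@t; w=R.T@ray; s=(z-c[2])/w[2]
    return (c[:,None]+w*s).T
E
python3 - <<'E'
from h import *
p=shot('scene','scene0'); q=shot('side','side0')
print(get_state())
for n in ['tag1_edge','tag1','bin_a','bin_c','marker','steel_cup','sample_jar']:
    for d in finder.find_in(p,n)[:6]: print(n,d, world(p,*d['at'])[0].round(3))
E
```

```text
pics
{'clock': 0.1, 'joint_pos': array([-1.39862033e+00,  3.13923248e-01,  4.51253470e-02,  1.30359244e+00,
       -3.10132107e-05,  1.43117766e+00]), 'qvel': array([-0.00115085, -0.00349458,  0.00347936,  0.00135653,  0.00049239,
       -0.00109027]), 'tau': array([ 1.36691968e-03, -4.81726456e+01,  2.99244010e+01,  1.27504778e-02,
       -1.24061976e-04, -1.12607779e-05]), 'tcp_pos': array([ 0.17628725, -0.54685052,  0.2305126 ]), 'orientation': array([-7.96648156e-04,  9.87872287e-01,  1.55266577e-01, -2.84781693e-05]), 'wrist_force': array([-0.27001429,  0.71217559, -1.11406296]), 'ft_torque': array([-0.04375082,  0.00710768,  0.00228961]), 'finger_gap': 0.08532330024311145}
tag1_edge {'at': [366.6, 227.6], 'score': 0.66} [0.538 0.319 0.064]
tag1 {'at': [292.3, 214.2], 'score': 0.64} [0.527 0.058 0.075]
tag1 {'at': [365.5, 230.1], 'score': 0.57} [0.551 0.315 0.069]
tag1 {'at': [317.3, 219.2], 'score': 0.57} [0.529 0.147 0.065]
tag1 {'at': [314.2, 203.2], 'score': 0.23} [0.421 0.132 0.   ]
bin_a {'at': [315.2, 256.0], 'score': 0.97} [0.684 0.151 0.086]
bin_a {'at': [353.7, 270.0], 'score': 0.89} [0.709 0.282 0.068]
bin_a {'at': [278.1, 249.8], 'score': 0.68} [0.674 0.027 0.078]
bin_a {'at': [238.1, 243.7], 'score': 0.62} [ 0.667 -0.11   0.072]
bin_c {'at': [315.2, 256.0], 'score': 0.97} [0.684 0.151 0.086]
bin_c {'at': [353.7, 270.0], 'score': 0.89} [0.709 0.282 0.068]
bin_c {'at': [278.1, 249.8], 'score': 0.68} [0.674 0.027 0.078]
bin_c {'at': [238.1, 243.7], 'score': 0.62} [ 0.667 -0.11   0.072]
marker {'at': [310.8, 207.0], 'score': 0.67} [0.455 0.12  0.024]
steel_cup {'at': [292.5, 214.1], 'score': 0.6} [0.526 0.059 0.076]
steel_cup {'at': [390.9, 272.7], 'score': 0.52} [0.681 0.413 0.028]
sample_jar {'at': [214.5, 211.9], 'score': 0.48} [ 0.553 -0.213  0.071]
sample_jar {'at': [301.7, 232.2], 'score': 0.31} [0.559 0.098 0.015]
```

Run:
```python
import cv2
a=cv2.imread('pics/scene0.png')
c=a[170:310,170:430]; cv2.imwrite('pics/scene0c.png',cv2.resize(c,None,fx=3,fy=3,interpolation=cv2.INTER_CUBIC))
```

```text
(no output)
```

View pics/scene0.png

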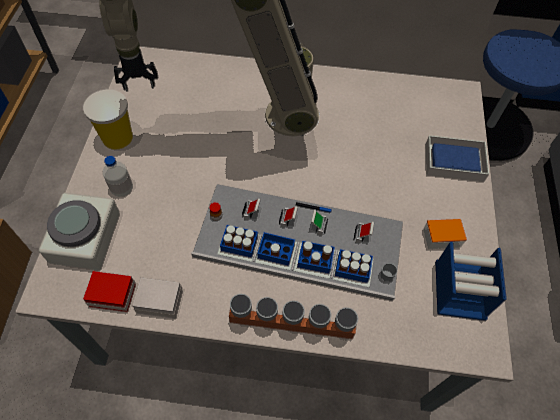

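View pics/side0.png

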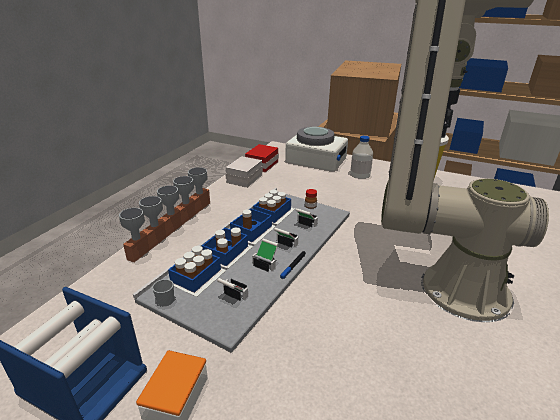

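View pics/scene0c.png

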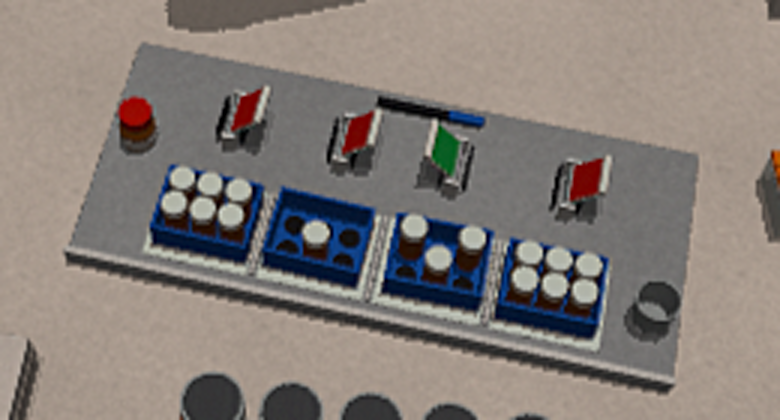

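The scene camera looks back at the robot, so image right is the robot's left. The tags, left to right:

| Tag | Pixel | Bin behind | Face now | Action |
|---|---|---|---|---|
| 1 | (366,228) | full | red | flip to green |
| 2 | (317,219) | 3 jars | green | flip to red |
| 3 | (289,215) | 1 jar | red | none |
| 4 | (251,208) | full | red | flip to green |

Next I'll work out the geometry.

```bash
cat > geo.py <<'E'
from h import *
def clusters(p,lo=0.045,hi=0.1):
    v,u=np.mgrid[0:420,0:560]; w=world(p,u.ravel(),v.ravel()).reshape(420,560,3)
    valid=p['z_map']>0
    hsv=cv2.cvtColor(p['image'],cv2.COLOR_RGB2HSV); H,S,V=cv2.split(hsv)
    col=((S>140)&(V>60)&((H<8)|(H>172)|((H>45)&(H<80))))
    m=col&valid&(w[...,0]>.4)&(w[...,0]<.68)&(abs(w[...,1]-.1)<.36)&(w[...,2]>.03)&(w[...,2]<.1)
    n,l,st,c=cv2.connectedComponentsWithStats(m.astype(np.uint8))
    for i in range(1,n):
        if st[i,4]>12:
            q=w[l==i]; hh=H[l==i]
            print(st[i,4],c[i].round(1),'H',np.median(hh),'med',np.median(q,0).round(4),'min',q.min(0).round(3),'max',q.max(0).round(3))
    return w,valid
E
python3 - <<'E'
from geo import *
for cam in ['scene','side']:
    p=viewer.read_camera(cam); print(cam); w,valid=clusters(p)
    m=valid&(abs(w[...,2]-.018)<.006)&(w[...,0]>.35)&(w[...,0]<.85)&(abs(w[...,1]-.1)<.5)
    n,l,st,c=cv2.connectedComponentsWithStats(m.astype(np.uint8)); i=1+np.argmax(st[1:,4])
    q=w[l==i][:,:2]; r=cv2.minAreaRect((q*1000).astype(np.float32)); print('board',r, len(q)); print(cv2.boxPoints(r))
E
```

```text
scene
69 [251.4 206.4] H 0.0 med [ 0.5045 -0.0901  0.06  ] min [ 0.48  -0.104  0.044] max [ 0.531 -0.076  0.08 ]
83 [214.6 206.9] H 1.0 med [ 0.5372 -0.2147  0.0773] min [ 0.513 -0.236  0.067] max [ 0.555 -0.197  0.091]
79 [288.7 214. ] H 1.0 med [0.5195 0.0446 0.0609] min [0.487 0.031 0.043] max [0.543 0.058 0.082]
89 [318.  219.7] H 69.0 med [0.5298 0.1501 0.0629] min [0.505 0.135 0.046] max [0.555 0.164 0.08 ]
106 [364.8 229.4] H 1.0 med [0.5429 0.3144 0.061 ] min [0.519 0.299 0.042] max [0.572 0.329 0.081]
board ((585.2734375, 92.26666259765625), (699.944580078125, 316.97967529296875), 84.21762084960938) 8225
[[ 392.3302  -239.95697]
 [ 707.697   -271.89276]
 [ 778.2167   424.4903 ]
 [ 462.84985  456.4261 ]]
side
79 [311.2 193. ] H 1.0 med [ 0.5315 -0.2047  0.0775] min [ 0.516 -0.231  0.061] max [ 0.553 -0.191  0.082]
221 [266.1 250.2] H 67.0 med [0.5293 0.1505 0.0623] min [0.505 0.135 0.046] max [0.553 0.168 0.079]
board ((576.2607421875, 93.6661376953125), (707.1088256835938, 308.67822265625), 83.41170501708984) 9582
[[ 382.37607 -239.84549]
 [ 689.01587 -275.26144]
 [ 770.1454   427.17776]
 [ 463.5056   462.59372]]
```

```bash
cat > mv.py <<'E'
from h import *
from scipy.spatial.transform import Rotation as Ro
yaw=-0.097; bx=np.array([np.cos(yaw),np.sin(yaw)]); by=np.array([-np.sin(yaw),np.cos(yaw)])
h1=np.array([.5414,.2994]); h4=np.array([.503,-.105]); H={i:h1+(h4-h1)*(i-1)/3 for i in (1,2,3,4)}
def Rt():
    w,x,y,z=get_state()['orientation']; return Ro.from_quat([x,y,z,w])
Rgoal=Ro.from_matrix(np.array([[*by,0],[*bx,0],[0,0,-1]]).T)
def plan(tag,dy,z,dx=0):
    s=get_state(); R=Rt(); g=np.array([*(H[tag]+dy*by+dx*bx),z])
    print('goal',g.round(4),'tcp',s['tcp_pos'].round(4),'tool shift mm',(R.inv().apply(g-s['tcp_pos'])*1000).round(1),'rot deg',np.degrees((R.inv()*Rgoal).as_rotvec()).round(2))
E
python3 - <<'E'
from mv import *
print(H); plan(4,.06,.231); plan(4,.06,.16)
p=viewer.read_camera('scene')
for d in finder.find_in(p,'media_bottle')[:2]: print(d,world(p,*d['at']))
E
```

```text
{1: array([0.5414, 0.2994]), 2: array([0.5286, 0.1646]), 3: array([0.5158, 0.0298]), 4: array([ 0.503, -0.105])}
goal [ 0.5088 -0.0453  0.231 ] tcp [ 0.1764 -0.5473  0.2313] tool shift mm [ 4.704e+02 -3.759e+02  3.000e-01] rot deg [ 1.000e-02  0.000e+00 -6.658e+01]
goal [ 0.5088 -0.0453  0.16  ] tcp [ 0.1764 -0.5473  0.2313] tool shift mm [ 470.4 -375.9   71.3] rot deg [ 1.000e-02  0.000e+00 -6.658e+01]
{'at': [115.3, 177.3], 'score': 0.64} [[ 0.48561566 -0.57995298  0.11236386]]
```

{"api": "arm_command", "payload": {
  "motion": [
    {"x": 30, "y": -24, "z": -10, "rz": -6, "hand": 1},
    {"x": 75, "y": -60, "z": -20, "rz": -13, "hand": 1},
    {"x": 120, "y": -96, "z": -20, "rz": -20, "hand": 1},
    {"x": 165, "y": -132, "z": -20, "rz": -27, "hand": 1},
    {"x": 210, "y": -168, "z": -20, "rz": -34, "hand": 1},
    {"x": 255, "y": -204, "z": -20, "rz": -41, "hand": 1},
    {"x": 300, "y": -240, "z": -20, "rz": -48, "hand": 1},
    {"x": 345, "y": -276, "z": -20, "rz": -55, "hand": 1},
    {"x": 390, "y": -312, "z": -20, "rz": -61, "hand": 1},
    {"x": 430, "y": -344, "z": -10, "rz": -66.6, "hand": 1}
  ],
  "force": 20
}}

```text
invalid input at $.motion[0]: expected keys x, y, z, rx, ry, rz, hand
```

Run:
```python
from mv import *
plan(4,.06,.15); s=get_state(); print(s['clock'],s['finger_gap'],s['joint_pos'])
p=shot('wrist','wrist1')
```

```text
goal [ 0.5088 -0.0453  0.15  ] tcp [ 0.1764 -0.5473  0.2314] tool shift mm [ 470.4 -375.9   81.3] rot deg [ 0.000e+00  1.000e-02 -6.658e+01]
0.65 0.08562600929750466 [-1.39857222e+00  3.13170643e-01  4.61313186e-02  1.30363566e+00
 -1.36208977e-05  1.43121916e+00]
```

View pics/wrist1.png

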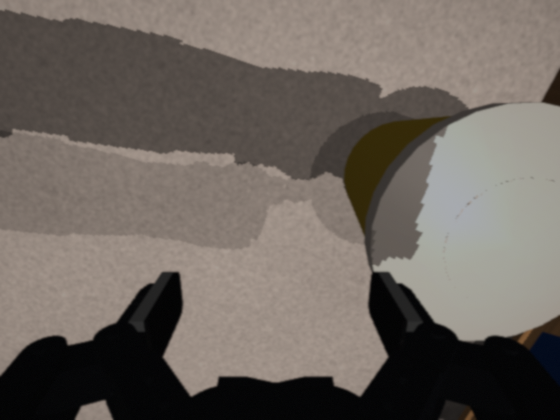

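Run:
```python
from mv import *
p=viewer.read_camera('scene')
print(world(p,[92,108,125,106,112],[105,100,98,95,135]))
```

```text
[[ 0.23812986 -0.71967971  0.19648062]
 [ 0.2103465  -0.66644208  0.20179705]
 [ 0.1768257  -0.6158363   0.18586031]
 [ 0.18510487 -0.68239666  0.19968913]
 [ 0.28547903 -0.65712998  0.09517302]]
```

{"api": "arm_command", "payload": {
  "motion": [
    {"x": 15, "y": -12, "z": -20, "rx": 0, "ry": 0, "rz": 0, "hand": 1},
    {"x": 60, "y": -48, "z": -30, "rx": 0, "ry": 0, "rz": -7, "hand": 1},
    {"x": 105, "y": -84, "z": -30, "rx": 0, "ry": 0, "rz": -15, "hand": 1},
    {"x": 150, "y": -120, "z": -30, "rx": 0, "ry": 0, "rz": -23, "hand": 1},
    {"x": 195, "y": -156, "z": -30, "rx": 0, "ry": 0, "rz": -31, "hand": 1},
    {"x": 240, "y": -192, "z": -30, "rx": 0, "ry": 0, "rz": -39, "hand": 1},
    {"x": 285, "y": -228, "z": -30, "rx": 0, "ry": 0, "rz": -47, "hand": 1},
    {"x": 330, "y": -264, "z": -30, "rx": 0, "ry": 0, "rz": -54, "hand": 1},
    {"x": 375, "y": -300, "z": -20, "rx": 0, "ry": 0, "rz": -61, "hand": 1},
    {"x": 415, "y": -332, "z": -10, "rx": 0, "ry": 0, "rz": -66.6, "hand": 1}
  ],
  "force": 20
}}

```text
clock: 2.0
tcp_pos: [0.4706, -0.1022, 0.2415]
orientation: [0.001, 0.739, 0.674, 0.0]
wrist_force: [0.7, -1.3, 0.4]
finger_gap: -0.0002
```

Run:
```python
from mv import *
p=shot('wrist','wrist1b')
plan(4,.06,.15); s=get_state(); print(s['clock'],s['finger_gap'],s['joint_pos'])
```

```text
goal [ 0.5088 -0.0453  0.15  ] tcp [ 0.4724 -0.0977  0.24  ] tool shift mm [55.  31.8 90.2] rot deg [ 0.06 -0.21  0.68]
2.05 0.00013716098692474556 [-0.37293856  0.1308008  -0.16601476  1.27399481  0.00379753  1.2830064 ]
```

View pics/wrist1b.png

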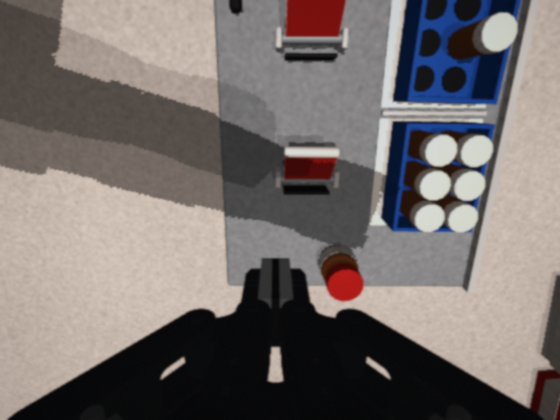

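The wrist view shows tag 4 red side up, with its bead at (310,152) and its lugs at about (280,183) and (337,180). I'll check the hinge model against it.

Run:
```python
from mv import *
p=shot('wrist','wrist1c')
im=cv2.cvtColor(p['image'],cv2.COLOR_RGB2HSV)
vis=p['image']
R=cv2.Rodrigues(np.array(p['rvec'],float))[0];t=np.array(p['tvec'],float).ravel()
def px(w): return cv2.projectPoints(np.array([w],float),R,t,np.array(p['intrinsics'],float),None)[0].ravel()
out=cv2.cvtColor(vis,cv2.COLOR_RGB2BGR)
for i in (3,4):
    for dx in (-.025,.025):
        a=np.array([*(H[i]+.034*by+dx*bx),.079]); cv2.circle(out,tuple(px(a).round().astype(int).tolist()),3,(255,0,255),1)
        a=np.array([*(H[i]+dx*bx),.042]); cv2.circle(out,tuple(px(a).round().astype(int).tolist()),3,(0,255,255),1)
cv2.imwrite('pics/ov1.png',out); plan(4,.06,.15)
```

```text
goal [ 0.5088 -0.0453  0.15  ] tcp [ 0.4709 -0.1     0.2403] tool shift mm [57.8 33.  90.4] rot deg [-0.04 -0.08  0.47]
```

View pics/ov1.png

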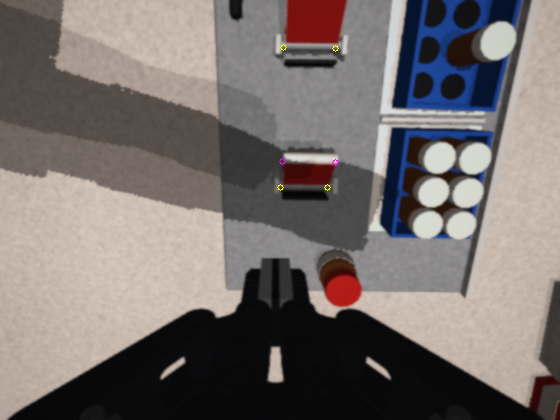

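The model matches to about 3 mm. Next I descend beside tag 4's bead on its left.

{"api": "arm_command", "payload": {
  "motion": [
    {"x": 20, "y": 11, "z": 10, "rx": 0, "ry": 0, "rz": 0.5, "hand": 1},
    {"x": 40, "y": 25, "z": 30, "rx": 0, "ry": 0, "rz": 0.5, "hand": 1},
    {"x": 60, "y": 35, "z": 50, "rx": 0, "ry": 0, "rz": 0.5, "hand": 1},
    {"x": 60, "y": 35, "z": 80, "rx": 0, "ry": 0, "rz": 0.5, "hand": 1},
    {"x": 60, "y": 35, "z": 100, "rx": 0, "ry": 0, "rz": 0.5, "hand": 1},
    {"x": 60, "y": 35, "z": 120, "rx": 0, "ry": 0, "rz": 0.5, "hand": 1},
    {"x": 60, "y": 35, "z": 120, "rx": 0, "ry": 0, "rz": 0.5, "hand": 1}
  ]
}}

```text
clock: 2.98
tcp_pos: [0.5088, -0.048, 0.1201]
orientation: [-0.001, 0.744, 0.668, -0.001]
wrist_force: [-0.1, 0.7, 0.3]
finger_gap: -0.0001
```

Run:
```python
from mv import *
p=shot('wrist','wrist2'); p=shot('side','side2')
plan(4,.06,.06); s=get_state(); print(s['clock'],s['wrist_force'])
c=p['image'][150:320,150:400]; cv2.imwrite('pics/side2c.png',cv2.cvtColor(cv2.resize(c,None,fx=3,fy=3),cv2.COLOR_RGB2BGR))
```

```text
goal [ 0.5088 -0.0453  0.06  ] tcp [ 0.5103 -0.0482  0.1219] tool shift mm [ 2.8 -1.8 61.9] rot deg [ 0.02  0.02 -0.53]
3.075 [-0.99174445  0.50180927  1.2670687 ]
```

View pics/wrist2.png

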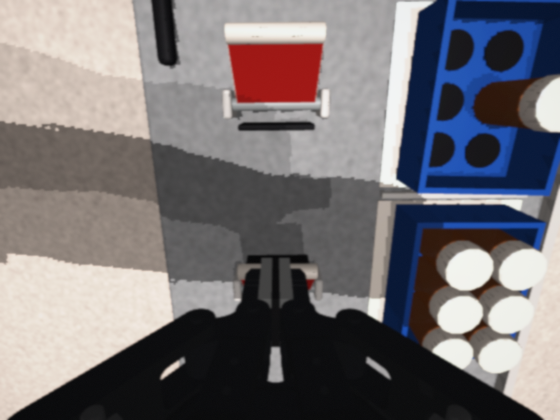

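View pics/side2c.png

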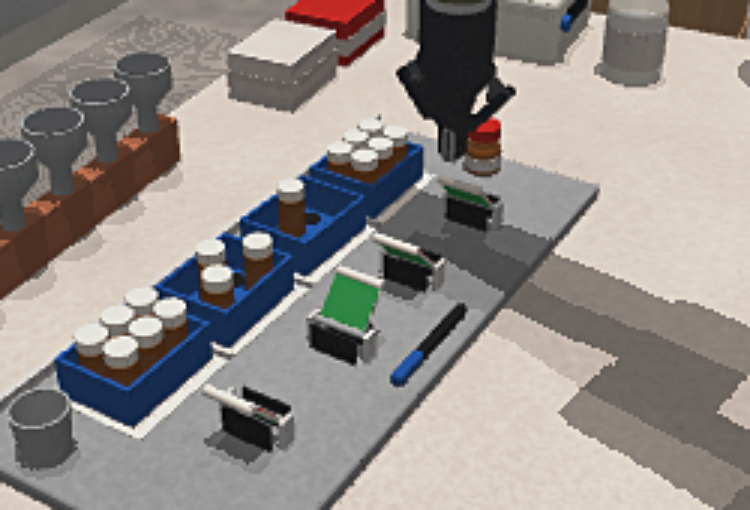

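{"api": "arm_command", "payload": {
  "motion": [
    {"x": 8, "y": -2, "z": 5, "rx": 0, "ry": 0, "rz": -0.5, "hand": 1},
    {"x": 8, "y": -2, "z": 20, "rx": 0, "ry": 0, "rz": -0.5, "hand": 1},
    {"x": 8, "y": -2, "z": 40, "rx": 0, "ry": 0, "rz": -0.5, "hand": 1},
    {"x": 8, "y": -2, "z": 55, "rx": 0, "ry": 0, "rz": -0.5, "hand": 1},
    {"x": 8, "y": -2, "z": 60, "rx": 0, "ry": 0, "rz": -0.5, "hand": 1},
    {"x": 8, "y": -2, "z": 60, "rx": 0, "ry": 0, "rz": -0.5, "hand": 1}
  ]
}}

```text
clock: 3.82
tcp_pos: [0.5088, -0.0395, 0.0609]
orientation: [-0.0, 0.74, 0.672, -0.0]
wrist_force: [0.4, -0.1, -0.2]
finger_gap: -0.0002
```

Run:
```python
from mv import *
p=shot('wrist','wrist3')
plan(4,.06,.06); s=get_state(); print(s['clock'],s['wrist_force'])
```

```text
goal [ 0.5088 -0.0453  0.06  ] tcp [ 0.5092 -0.0396  0.0614] tool shift mm [-5.7  0.1  1.4] rot deg [0.01 0.01 0.02]
3.875 [-0.03776886 -0.59979353 -0.20645808]
```

View pics/wrist3.png

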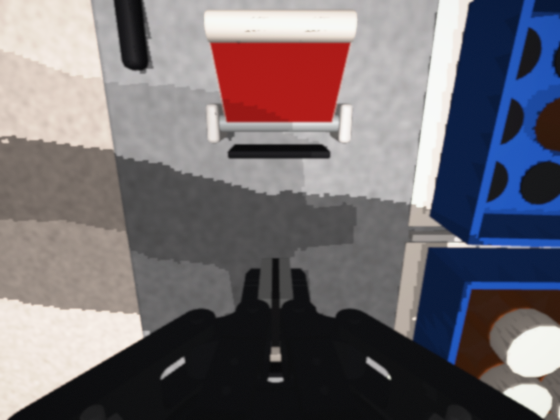

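The tip is down beside the bead with no contact. Now I push tag 4 to the right, rising along an arc.

{"api": "arm_command", "payload": {
  "motion": [
    {"x": -7, "y": 0, "z": 0, "rx": 0, "ry": 0, "rz": 0, "hand": 1},
    {"x": -14, "y": 0, "z": 0, "rx": 0, "ry": 0, "rz": 0, "hand": 1},
    {"x": -21, "y": 0, "z": -2, "rx": 0, "ry": 0, "rz": 0, "hand": 1},
    {"x": -28, "y": 0, "z": -5, "rx": 0, "ry": 0, "rz": 0, "hand": 1},
    {"x": -35, "y": 0, "z": -8, "rx": 0, "ry": 0, "rz": 0, "hand": 1},
    {"x": -42, "y": 0, "z": -10, "rx": 0, "ry": 0, "rz": 0, "hand": 1},
    {"x": -49, "y": 0, "z": -12, "rx": 0, "ry": 0, "rz": 0, "hand": 1},
    {"x": -56, "y": 0, "z": -13, "rx": 0, "ry": 0, "rz": 0, "hand": 1},
    {"x": -62, "y": 0, "z": -14, "rx": 0, "ry": 0, "rz": 0, "hand": 1},
    {"x": -67, "y": 0, "z": -15, "rx": 0, "ry": 0, "rz": 0, "hand": 1}
  ]
}}

```text
clock: 5.12
tcp_pos: [0.5024, -0.1066, 0.0763]
orientation: [-0.0, 0.74, 0.672, -0.0]
wrist_force: [-0.6, -0.6, 0.2]
finger_gap: 0.0002
```

Run:
```python
from mv import *
p=shot('side','side3');q=shot('scene','scene3')
plan(4,.06,.06); s=get_state(); print(s['clock'],s['wrist_force'])
a=cv2.resize(p['image'][150:320,150:400],None,fx=3,fy=3);b=cv2.resize(q['image'][180:300,180:430],None,fx=3,fy=3)
cv2.imwrite('pics/side3c.png',cv2.cvtColor(a,cv2.COLOR_RGB2BGR));cv2.imwrite('pics/scene3c.png',cv2.cvtColor(b,cv2.COLOR_RGB2BGR))
```

```text
goal [ 0.5088 -0.0453  0.06  ] tcp [ 0.5026 -0.1067  0.0764] tool shift mm [61.8  0.2 16.3] rot deg [ 0.01  0.01 -0.01]
5.225 [ 0.63763546 -0.08794313  0.13499971]
```

View pics/side3c.png

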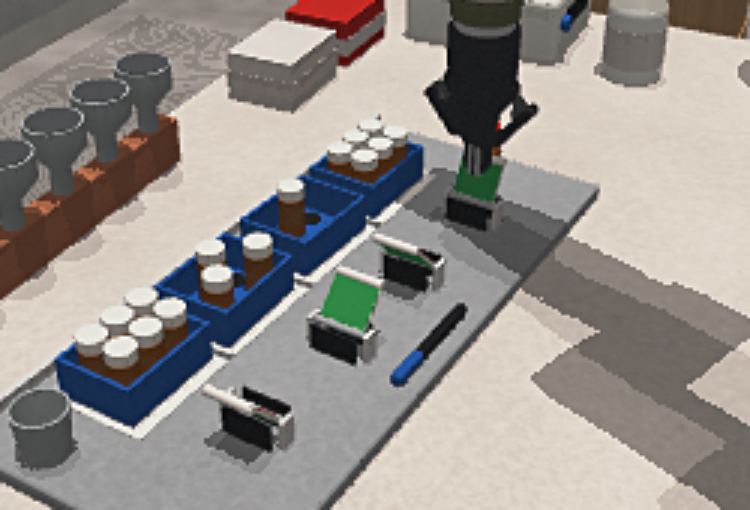

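View pics/scene3c.png

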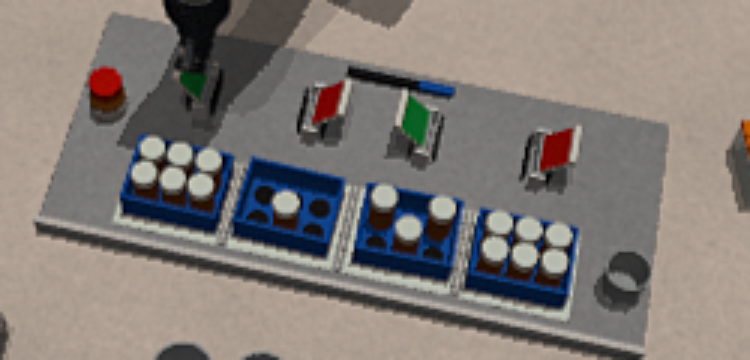

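Tag 4 now shows green. I lift off and go to the gap between tags 2 and 3.

Run:
```python
from mv import *
plan(2,-.0675,.14);plan(2,-.0675,.06)
```

```text
goal [0.5221 0.0974 0.14  ] tcp [ 0.5026 -0.1067  0.0764] tool shift mm [205.1  -0.4 -63.7] rot deg [ 0.01  0.01 -0.01]
goal [0.5221 0.0974 0.06  ] tcp [ 0.5026 -0.1067  0.0764] tool shift mm [205.1  -0.5  16.3] rot deg [ 0.01  0.01 -0.01]
```

{"api": "arm_command", "payload": {
  "motion": [
    {"x": 5, "y": 0, "z": -20, "rx": 0, "ry": 0, "rz": 0, "hand": 1},
    {"x": 8, "y": 0, "z": -55, "rx": 0, "ry": 0, "rz": 0, "hand": 1},
    {"x": 30, "y": 0, "z": -90, "rx": 0, "ry": 0, "rz": 0, "hand": 1},
    {"x": 70, "y": 0, "z": -100, "rx": 0, "ry": 0, "rz": 0, "hand": 1},
    {"x": 115, "y": 0, "z": -100, "rx": 0, "ry": 0, "rz": 0, "hand": 1},
    {"x": 150, "y": 0, "z": -100, "rx": 0, "ry": 0, "rz": 0, "hand": 1},
    {"x": 170, "y": 0, "z": -100, "rx": 0, "ry": 0, "rz": 0, "hand": 1},
    {"x": 170, "y": 0, "z": -100, "rx": 0, "ry": 0, "rz": 0, "hand": 1},
    {"x": 170, "y": 0, "z": -100, "rx": 0, "ry": 0, "rz": 0, "hand": 1}
  ]
}}

```text
clock: 6.35
tcp_pos: [0.5188, 0.0628, 0.1762]
orientation: [0.0, 0.74, 0.672, -0.0]
wrist_force: [-0.5, -0.3, -0.8]
finger_gap: -0.0001
```

```bash
cat > ov.py <<'E'
from mv import *
def ov(name,tags):
    p=viewer.read_camera('wrist')
    R=cv2.Rodrigues(np.array(p['rvec'],float))[0];t=np.array(p['tvec'],float).ravel()
    out=cv2.cvtColor(p['image'],cv2.COLOR_RGB2BGR)
    def dot(a,c): 
        u=cv2.projectPoints(np.array([a],float),R,t,np.array(p['intrinsics'],float),None)[0].ravel(); cv2.circle(out,tuple(u.round().astype(int).tolist()),3,c,1)
    for i,s in tags:
        for dx in (-.025,.025):
            dot([*(H[i]+s*.034*by+dx*bx),.079],(255,0,255)); dot([*(H[i]+dx*bx),.042],(0,255,255))
    cv2.imwrite(f'pics/{name}.png',out)
E
python3 - <<'E'
from ov import *
ov('ov4',[(2,-1),(3,1),(1,1)])
plan(2,-.0675,.06); s=get_state(); print(s['clock'],s['wrist_force'])
E
```

```text
goal [0.5221 0.0974 0.06  ] tcp [0.5189 0.0624 0.1762] tool shift mm [ 35.2  -0.2 116.2] rot deg [-0.01  0.02 -0.01]
6.4 [-0.1235795  -0.5108956   0.71120027]
```

View pics/ov4.png

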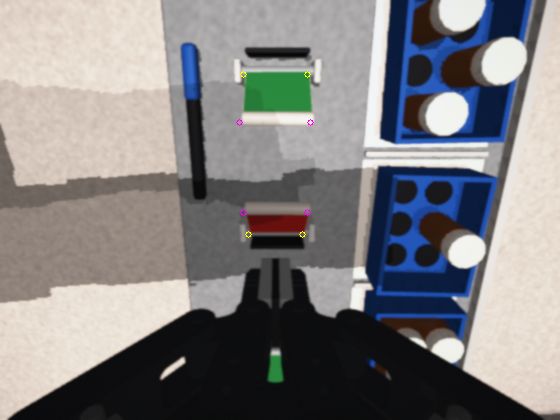

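The beads sit about 3 mm to +y of the model (tag 2 at row 118, tag 3 at row 208), so I'm aiming 3 mm further left.

{"api": "arm_command", "payload": {
  "motion": [
    {"x": 20, "y": 0, "z": 0, "rx": 0, "ry": 0, "rz": 0, "hand": 1},
    {"x": 38, "y": 0, "z": 20, "rx": 0, "ry": 0, "rz": 0, "hand": 1},
    {"x": 38, "y": 0, "z": 45, "rx": 0, "ry": 0, "rz": 0, "hand": 1},
    {"x": 38, "y": 0, "z": 60, "rx": 0, "ry": 0, "rz": 0, "hand": 1},
    {"x": 38, "y": 0, "z": 75, "rx": 0, "ry": 0, "rz": 0, "hand": 1},
    {"x": 38, "y": 0, "z": 90, "rx": 0, "ry": 0, "rz": 0, "hand": 1},
    {"x": 38, "y": 0, "z": 105, "rx": 0, "ry": 0, "rz": 0, "hand": 1},
    {"x": 38, "y": 0, "z": 115, "rx": 0, "ry": 0, "rz": 0, "hand": 1},
    {"x": 38, "y": 0, "z": 115, "rx": 0, "ry": 0, "rz": 0, "hand": 1}
  ]
}}

```text
clock: 7.52
tcp_pos: [0.5219, 0.1008, 0.0604]
orientation: [-0.0, 0.74, 0.672, -0.001]
wrist_force: [-1.0, -0.2, -0.2]
finger_gap: 0.0001
```

Run:
```python
from ov import *
ov('ov5',[(2,-1),(3,1)])
plan(2,-.0675,.06); s=get_state(); print(s['clock'],s['wrist_force'])
```

```text
goal [0.5221 0.0974 0.06  ] tcp [0.5224 0.1008 0.061 ] tool shift mm [-3.5 -0.1  1. ] rot deg [-0.03  0.01  0.03]
7.575 [ 0.51958669 -0.52729847  0.16635439]
```

View pics/ov5.png

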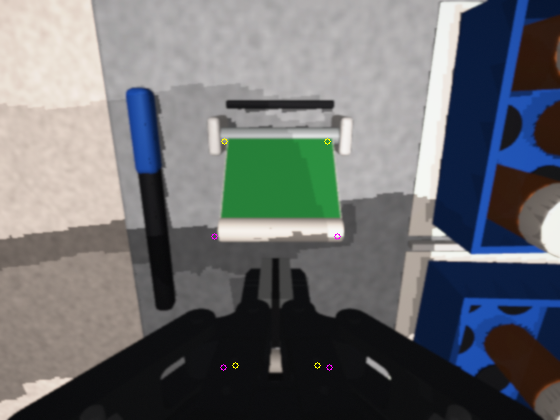

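{"api": "arm_command", "payload": {
  "motion": [
    {"x": 7, "y": 0, "z": 0, "rx": 0, "ry": 0, "rz": 0, "hand": 1},
    {"x": 14, "y": 0, "z": 0, "rx": 0, "ry": 0, "rz": 0, "hand": 1},
    {"x": 21, "y": 0, "z": -2, "rx": 0, "ry": 0, "rz": 0, "hand": 1},
    {"x": 28, "y": 0, "z": -5, "rx": 0, "ry": 0, "rz": 0, "hand": 1},
    {"x": 35, "y": 0, "z": -8, "rx": 0, "ry": 0, "rz": 0, "hand": 1},
    {"x": 42, "y": 0, "z": -10, "rx": 0, "ry": 0, "rz": 0, "hand": 1},
    {"x": 49, "y": 0, "z": -12, "rx": 0, "ry": 0, "rz": 0, "hand": 1},
    {"x": 56, "y": 0, "z": -13, "rx": 0, "ry": 0, "rz": 0, "hand": 1},
    {"x": 62, "y": 0, "z": -14, "rx": 0, "ry": 0, "rz": 0, "hand": 1},
    {"x": 67, "y": 0, "z": -15, "rx": 0, "ry": 0, "rz": 0, "hand": 1}
  ]
}}

```text
clock: 8.82
tcp_pos: [0.5291, 0.1679, 0.0763]
orientation: [0.0, 0.74, 0.672, -0.0]
wrist_force: [-0.3, -0.2, -0.4]
finger_gap: 0.0004
```

Run:
```python
from ov import *
ov('ov6',[(2,1)])
p=viewer.read_camera('side')
a=cv2.resize(p['image'][150:320,150:400],None,fx=3,fy=3); cv2.imwrite('pics/side6c.png',cv2.cvtColor(a,cv2.COLOR_RGB2BGR))
plan(1,.068,.15); s=get_state(); print(s['clock'],s['wrist_force'])
```

```text
goal [0.548  0.3671 0.15  ] tcp [0.5292 0.168  0.0763] tool shift mm [200.   -0.4 -73.7] rot deg [ 0.02 -0.    0.06]
8.925 [-0.11153099 -0.30359679  0.33697107]
```

View pics/ov6.png

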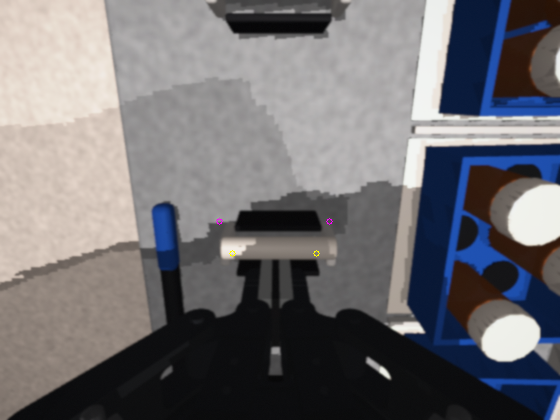

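View pics/side6c.png

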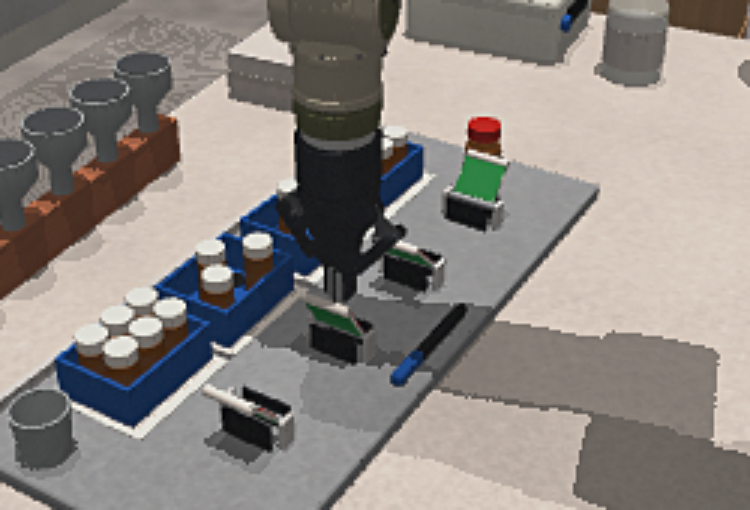

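Tag 2 is past upright but still falling or leaning near the finger. I'll push a little further and wait.

{"api": "arm_command", "payload": {
  "motion": [
    {"x": 4, "y": 0, "z": -1, "rx": 0, "ry": 0, "rz": 0, "hand": 1},
    {"x": 8, "y": 0, "z": -2, "rx": 0, "ry": 0, "rz": 0, "hand": 1},
    {"x": 10, "y": 0, "z": -3, "rx": 0, "ry": 0, "rz": 0, "hand": 1},
    {"x": 10, "y": 0, "z": -3, "rx": 0, "ry": 0, "rz": 0, "hand": 1}
  ]
}}

```text
clock: 9.43
tcp_pos: [0.5301, 0.1776, 0.0794]
orientation: [0.0, 0.74, 0.672, 0.0]
wrist_force: [0.5, -0.0, -0.5]
finger_gap: 0.0
```

Run:
```python
from ov import *
ov('ov7',[(2,1)])
plan(1,.068,.15); s=get_state(); print(s['clock'],s['wrist_force'])
```

```text
goal [0.548  0.3671 0.15  ] tcp [0.5301 0.1775 0.0793] tool shift mm [190.4  -0.5 -70.7] rot deg [0.01 0.01 0.03]
9.475 [ 0.42086586  0.11113842 -0.07917551]
```

View pics/ov7.png

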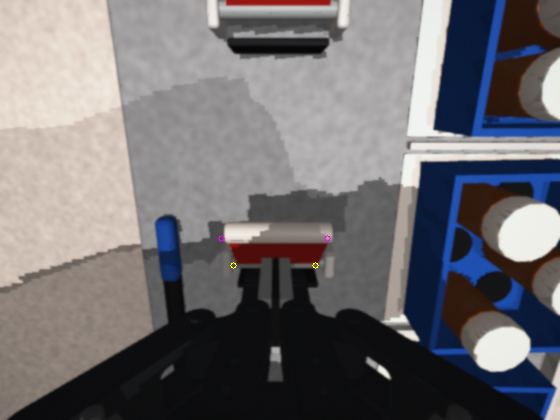

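Tag 2 is now red side up at its stop (bead at row 232). On to tag 1, coming from its left.

{"api": "arm_command", "payload": {
  "motion": [
    {"x": -3, "y": 0, "z": -20, "rx": 0, "ry": 0, "rz": 0, "hand": 1},
    {"x": -3, "y": 0, "z": -55, "rx": 0, "ry": 0, "rz": 0, "hand": 1},
    {"x": 20, "y": 0, "z": -90, "rx": 0, "ry": 0, "rz": 0, "hand": 1},
    {"x": 60, "y": 0, "z": -90, "rx": 0, "ry": 0, "rz": 0, "hand": 1},
    {"x": 100, "y": 0, "z": -90, "rx": 0, "ry": 0, "rz": 0, "hand": 1},
    {"x": 140, "y": 0, "z": -90, "rx": 0, "ry": 0, "rz": 0, "hand": 1},
    {"x": 175, "y": 0, "z": -90, "rx": 0, "ry": 0, "rz": 0, "hand": 1},
    {"x": 194, "y": 0, "z": -75, "rx": 0, "ry": 0, "rz": 0, "hand": 1},
    {"x": 194, "y": 0, "z": -60, "rx": 0, "ry": 0, "rz": 0, "hand": 1},
    {"x": 194, "y": 0, "z": -60, "rx": 0, "ry": 0, "rz": 0, "hand": 1}
  ]
}}

```text
clock: 10.72
tcp_pos: [0.5472, 0.3687, 0.1364]
orientation: [-0.0, 0.741, 0.672, -0.003]
wrist_force: [-0.2, -0.3, 0.6]
finger_gap: -0.0001
```

Run:
```python
from ov import *
ov('ov8',[(1,1)])
p=viewer.read_camera('side')
a=cv2.resize(p['image'][150:350,130:400],None,fx=2.8,fy=2.8); cv2.imwrite('pics/side8c.png',cv2.cvtColor(a,cv2.COLOR_RGB2BGR))
plan(1,.069,.06); s=get_state(); print(s['clock'],s['wrist_force'])
```

```text
goal [0.5481 0.3681 0.06  ] tcp [0.5485 0.3691 0.1387] tool shift mm [-0.9 -0.2 78.7] rot deg [-0.07  0.07 -0.06]
10.825 [-0.30048049  0.48310959  0.29445561]
```

View pics/ov8.png

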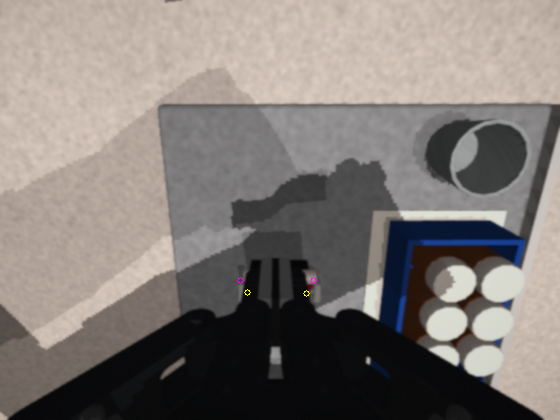

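View pics/side8c.png

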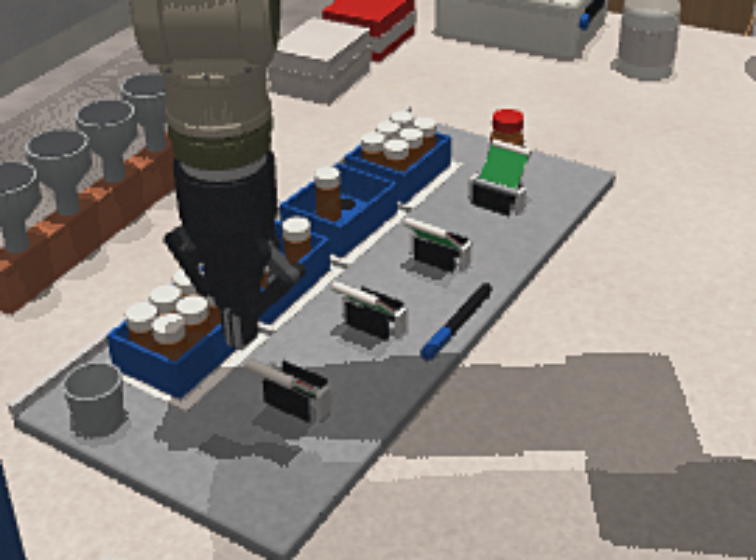

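{"api": "arm_command", "payload": {
  "motion": [
    {"x": 3, "y": 0, "z": 10, "rx": 0, "ry": 0, "rz": 0, "hand": 1},
    {"x": 3, "y": 0, "z": 30, "rx": 0, "ry": 0, "rz": 0, "hand": 1},
    {"x": 3, "y": 0, "z": 45, "rx": 0, "ry": 0, "rz": 0, "hand": 1},
    {"x": 3, "y": 0, "z": 60, "rx": 0, "ry": 0, "rz": 0, "hand": 1},
    {"x": 3, "y": 0, "z": 70, "rx": 0, "ry": 0, "rz": 0, "hand": 1},
    {"x": 3, "y": 0, "z": 77, "rx": 0, "ry": 0, "rz": 0, "hand": 1},
    {"x": 3, "y": 0, "z": 77, "rx": 0, "ry": 0, "rz": 0, "hand": 1}
  ]
}}

```text
clock: 11.7
tcp_pos: [0.5488, 0.3735, 0.0617]
orientation: [-0.0, 0.74, 0.672, -0.0]
wrist_force: [-1.1, 0.4, 0.2]
finger_gap: -0.0001
```

Run:
```python
from ov import *
p=viewer.read_camera('side')
a=cv2.resize(p['image'][150:350,130:400],None,fx=2.8,fy=2.8); cv2.imwrite('pics/side9c.png',cv2.cvtColor(a,cv2.COLOR_RGB2BGR))
plan(1,.0,.06); s=get_state(); print(s['clock'],s['wrist_force'])
```

```text
goal [0.5414 0.2994 0.06  ] tcp [0.5491 0.3736 0.0623] tool shift mm [-74.6  -0.5   2.3] rot deg [0.   0.   0.02]
11.75 [-0.07339277  1.00424987  0.20891606]
```

View pics/side9c.png

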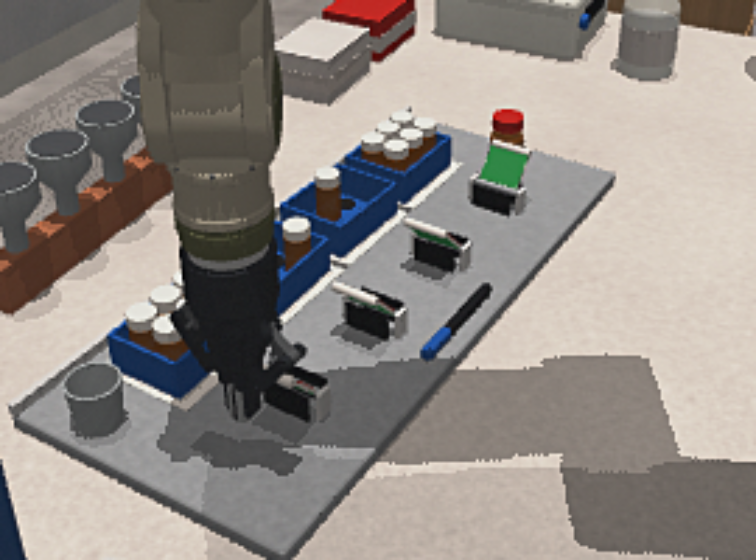

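The finger is outside the bead. Now I push tag 1 to the right.

{"api": "arm_command", "payload": {
  "motion": [
    {"x": -8, "y": 0, "z": 0, "rx": 0, "ry": 0, "rz": 0, "hand": 1},
    {"x": -16, "y": 0, "z": 0, "rx": 0, "ry": 0, "rz": 0, "hand": 1},
    {"x": -24, "y": 0, "z": -1, "rx": 0, "ry": 0, "rz": 0, "hand": 1},
    {"x": -32, "y": 0, "z": -4, "rx": 0, "ry": 0, "rz": 0, "hand": 1},
    {"x": -40, "y": 0, "z": -8, "rx": 0, "ry": 0, "rz": 0, "hand": 1},
    {"x": -48, "y": 0, "z": -10, "rx": 0, "ry": 0, "rz": 0, "hand": 1},
    {"x": -56, "y": 0, "z": -12, "rx": 0, "ry": 0, "rz": 0, "hand": 1},
    {"x": -64, "y": 0, "z": -14, "rx": 0, "ry": 0, "rz": 0, "hand": 1},
    {"x": -71, "y": 0, "z": -15, "rx": 0, "ry": 0, "rz": 0, "hand": 1},
    {"x": -77, "y": 0, "z": -16, "rx": 0, "ry": 0, "rz": 0, "hand": 1}
  ]
}}

```text
clock: 13.0
tcp_pos: [0.5415, 0.2964, 0.0782]
orientation: [0.0, 0.74, 0.672, -0.0]
wrist_force: [0.8, -0.1, -0.5]
finger_gap: 0.0002
```

{"api": "arm_command", "payload": {
  "motion": [
    {"x": -2, "y": 0, "z": 0, "rx": 0, "ry": 0, "rz": 0, "hand": 1},
    {"x": -2, "y": 0, "z": 0, "rx": 0, "ry": 0, "rz": 0, "hand": 1}
  ]
}}

```text
clock: 13.25
tcp_pos: [0.5414, 0.2948, 0.0782]
orientation: [-0.0, 0.74, 0.672, -0.0]
wrist_force: [-0.0, 0.1, 0.8]
finger_gap: 0.0002
```

Run:
```python
from ov import *
p=viewer.read_camera('side')
a=cv2.resize(p['image'][150:350,130:400],None,fx=2.8,fy=2.8); cv2.imwrite('pics/side10c.png',cv2.cvtColor(a,cv2.COLOR_RGB2BGR))
plan(1,.0,.06); s=get_state(); print(s['clock'],s['wrist_force'])
```

```text
goal [0.5414 0.2994 0.06  ] tcp [0.5414 0.295  0.0782] tool shift mm [ 4.4 -0.5 18.2] rot deg [0.   0.   0.02]
13.3 [-0.24476954 -0.53211501 -0.80774138]
```

View pics/side10c.png

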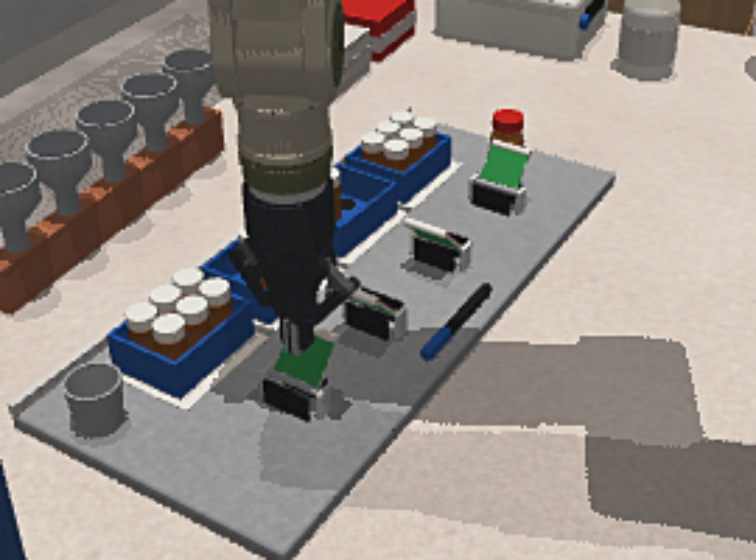

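Tag 1 now shows green. I retreat upward and check everything.

{"api": "arm_command", "payload": {
  "motion": [
    {"x": 5, "y": 0, "z": -15, "rx": 0, "ry": 0, "rz": 0, "hand": 1},
    {"x": 8, "y": 0, "z": -50, "rx": 0, "ry": 0, "rz": 0, "hand": 1},
    {"x": 8, "y": 0, "z": -90, "rx": 0, "ry": 0, "rz": 0, "hand": 1},
    {"x": 8, "y": -30, "z": -120, "rx": 0, "ry": 0, "rz": 0, "hand": 1},
    {"x": 8, "y": -60, "z": -140, "rx": 0, "ry": 0, "rz": 0, "hand": 1},
    {"x": 8, "y": -80, "z": -140, "rx": 0, "ry": 0, "rz": 0, "hand": 1},
    {"x": 8, "y": -80, "z": -140, "rx": 0, "ry": 0, "rz": 0, "hand": 1},
    {"x": 8, "y": -80, "z": -140, "rx": 0, "ry": 0, "rz": 0, "hand": 1}
  ]
}}

```text
clock: 14.3
tcp_pos: [0.4632, 0.311, 0.2187]
orientation: [0.0, 0.74, 0.672, 0.001]
wrist_force: [-0.8, -0.5, -0.7]
finger_gap: -0.0001
```

Run:
```python
from geo import *
p=viewer.read_camera('side');q=viewer.read_camera('scene')
clusters(q); print(); clusters(p)
a=cv2.resize(p['image'][150:350,130:400],None,fx=2.8,fy=2.8);b=cv2.resize(q['image'][150:310,170:430],None,fx=3,fy=3)
cv2.imwrite('pics/sidef.png',cv2.cvtColor(a,cv2.COLOR_RGB2BGR));cv2.imwrite('pics/scenef.png',cv2.cvtColor(b,cv2.COLOR_RGB2BGR))
s=get_state(); print(s['clock'],s['wrist_force'],s['tcp_pos'])
```

```text
98 [243.4 204.4] H 69.0 med [ 0.5032 -0.1189  0.0632] min [ 0.48  -0.133  0.049] max [ 0.53  -0.106  0.085]
83 [214.6 206.8] H 1.0 med [ 0.5375 -0.2164  0.0788] min [ 0.515 -0.236  0.07 ] max [ 0.555 -0.196  0.087]
79 [288.7 214. ] H 1.0 med [0.5188 0.0446 0.0607] min [0.491 0.03  0.037] max [0.544 0.058 0.079]
91 [326.4 221.7] H 1.0 med [0.5318 0.1792 0.0617] min [0.503 0.166 0.044] max [0.559 0.193 0.082]
58 [356.7 227.6] H 68.0 med [0.5423 0.2851 0.0617] min [0.518 0.271 0.044] max [0.567 0.298 0.075]

80 [311.2 193. ] H 1.0 med [ 0.5318 -0.2045  0.0774] min [ 0.516 -0.236  0.063] max [ 0.552 -0.192  0.083]
161 [309.4 209.1] H 68.0 med [ 0.5042 -0.1181  0.064 ] min [ 0.48  -0.136  0.047] max [ 0.53  -0.097  0.079]
259 [238.1 276.9] H 68.0 med [0.5418 0.2849 0.0627] min [0.517 0.268 0.046] max [0.567 0.301 0.079]
14.4 [ 0.19633927 -1.43593297  0.28864081] [0.4633086  0.31062597 0.21805276]
```

View pics/sidef.png

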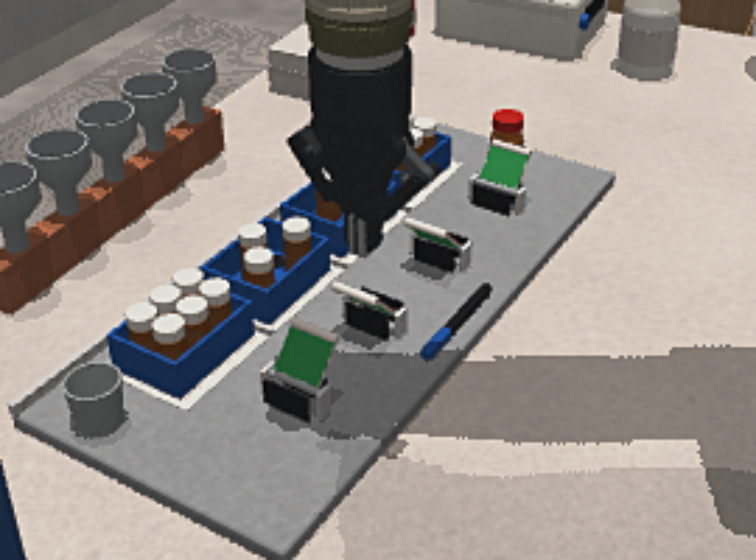

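View pics/scenef.png

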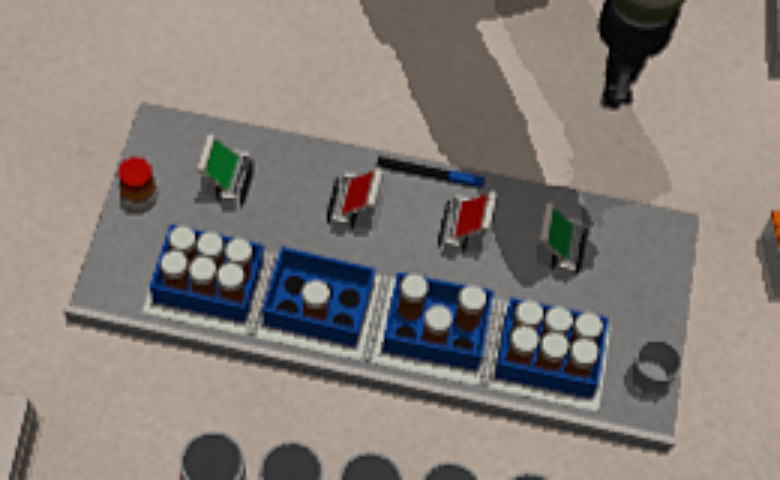

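All four tags rest at the right stops, the arm is clear of everything, and nothing else has moved. I'm handing in.

```bash
python3 -c "
from h import *
print(hand_in())"
```

```text
the job is handed in; nothing more can be done
None
```

The job is handed in with tags 1 and 4 (full bins) showing green and tags 2 and 3 (three jars and one jar) showing red. I pushed over tags 4, 2 and 1 with the shut fingertip. Tag 3 was already right and I left it alone.

- **Tags:** The last scene and side pictures show all four tags leaning as they should. The plate positions match tags lying against their stops in the scene picture.
- **Bins and bystanders:** None of the bins, jars, marker or cup looked moved in those pictures.
- **Force and time:** Every wrist force reading I took was under about 2 N. I didn't measure the force on the tags directly. The clock stood at about 14.4 s.
- **Disagreements:** The wrist camera put the beads about 3 mm left of my model from the scene camera, so I corrected for that. Tag 2 was still near upright after its first push and needed another 10 mm and a short wait.

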